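# Load the jar roller and prove its guard interlock

## Robot

A 7-joint arm with a two-finger parallel gripper is mounted at the origin on a cart in front of the work surface, level with it; the furniture and walls round the work are solid. World frame = base frame: x ahead of the robot, y to its left, z up, the work surface at z = 0. Lengths are in m, angles in rad, forces in N, time in s.
With the tool pointing down it reaches from about 0.375 to 0.925 m from the base axis. Payload 3.1 kg.
Tool frame: the origin (TCP) lies at the very end of the fingers, on their centre line; the grasp point (between the pads) lies 19 mm behind it; z points along the fingers, y is the direction in which the jaws open and shut (so a half turn about z gives the same grasp; the last joint's range is limited). The gripper opens to 85 mm and grips with 20 to 120 N. Pads are 22 mm wide; open, the fingers measure 114 mm over their backs; the gripper's body (76 mm by 85 mm) begins 54 mm behind the grasp point. The pads swing forward as they close: fully open they stand 13 mm farther back than shut.
Start: joints at [1.106, 0.383, 0.044, 1.598, -0.018, 1.161, -0.05], TCP at [0.233, -0.607, 0.231] pointing down, gripper open.
Joint ranges: [-2.61, 2.61], [-0.41, 2.15], [-1.48, 1.57], [0, 2.5], [-1.57, 4.71], [0.05, 1.97], [-2.85, 2.85]. Speed limits (rad/s): [2.79, 2.79, 3.14, 3.14, 3.14, 3.14, 3.14].

## Interface

Orientations are given as a unit quaternion [w, x, y, z].
In Python, from workcell import env gives the robot as it stands. Calls block until the motion is done:
- env.move_ptp(position, orientation): joint-space move of the TCP to a pose.
- env.movel(position, rotation=None, rate=0.15, stop_force=None): straight line of the TCP; rotation=None keeps the orientation; rate is the mean speed in m/s. With stop_force (N) it stops when the force on the tool has changed by that much, and returns True; else False.
- env.move_joints(angles): joint-space move.
- env.gripper_to(opening, grip_force=None): opening from 0.0 (shut) to 1.0 (fully open); grip_force is the grip in N (None keeps the last); returns when the fingers have stopped.
- env.wait(seconds).
- env.ik(position, orientation): joint angles nearest the present ones, or None.
- env.camera(name): name is "side" or "top" or "wrist"; returns the picture (420x560x3 uint8, blue, green, red); there is no depth.
- env.camera_params(name): a dict with "intrinsics" (3x3 intrinsics, pixels), "k1" (the pictures are not rectified: a ray, as slopes to the right and down, at radius r is drawn at 1 + k1 r^2 times it, then the intrinsics apply), "rvec" (rotation vector, rad) and "tvec" (3), from world to camera coordinates, as OpenCV has them. Camera axes: x right, y down, z forward; pixel columns grow to the right and rows downward; lengths in m; the calibration is good to about 2 mm. A picture is of the moment at which its call begins: read the wrist's pose just before it. camera_params takes no time and is no camera call; for the wrist camera it gives the pose at the moment of the call.
A pose or a line that the arm cannot do raises env.IKError and nothing moves.
- env.sign_off(): hands the job in, once; it reports no verdict.
Readings, each from a call of its own:
- env.current_clock(): time.
- env.current_joint_pos(): joint angles.
- env.current_dq(): joint speeds.
- env.current_joint_torque(): joint torques, N m.
- env.current_position(): TCP position.
- env.current_orientation(): TCP orientation.
- env.current_ft_force(): force on the tool from outside, world axes, zero at the start.
- env.current_moment(): the same for the moment, N m.
- env.current_grip_width(): opening from 0.0 (shut) to 1.0 (fully open).
Only numpy, scipy, OpenCV 4.12 (cv2) and the standard library are available. Lean on these libraries where they do the work, as an engineer would, in place of code of your own. Each camera call takes 0.05 s, during which the arm holds its last target. There are 200 camera calls.

## Task

Get the bench jar roller ready to run. Gently lay the lying screw-lid jar in the trough between its two rollers, lengthwise along them (lid either way). With the guard still slid well back, prove the guard's interlock switch by hand: press its roller arm down with the fingertips until it clicks, without driving it on to its end stop, let go and let it spring right back up; only then slide the guard fully home over the jar, so that its cam now holds the switch in, and leave the other things on the bench alone.

Things in the scene. Friction and masses are not known exactly. Their poses are not given: they have to be found in the camera images.
- jar_mill: Bench jar roller, fixed: grey plinth 128 (x) by 250 (y) mm, 30 high. Origin on the bench under the middle of its roller bay; y runs along the rollers from the drive housing to the free end plate, -x is the side with the switch, z up. White drive housing at y -62 to -174 mm, 106 high; bearing plates at y -56 and +58 mm, 100 and 108 high. Switch body at x -86 to -116, y -53 to -21 mm, 69 high.
- trough (a point): Where the jar's middle comes to lie: midway between the two rollers and the bearing plates, 80 mm above the bench (top of the jar then 111 mm). Axes as jar_mill. The rollers, black, 25 mm thick, 106 mm long, lie along y, 27 mm to either side in x, their axes 33 mm below this point. The jar has about 13 mm of play endways.
- guard (a joint): Clear open-ended sliding hood, 118 mm long (y), 106 wide, top 120 mm up. 0 = fully home over the rollers; grows as it is slid back towards jar_mill's -y over the drive housing, 0.122 m = fully back; starts at 0.112 to 0.122; 0.10 or more is well back. Stays where left: 2 N of friction, 2 to 5 N more over the last 55 mm, as the cam plate on its front rides over the switch's roller.
- guard_handle (a point): Centre of the guard's handle: a round steel bar 10 mm thick, 56 mm long along jar_mill's x, on two posts on top of the guard; 150 mm above the bench, 25 mm free beneath. Moves with the guard; at fully home it is at x 0, y 15 mm of jar_mill.
- switch_arm (a joint): Switch's roller arm, rad: a steel lever 42 mm from pivot to roller, swinging in a plane along jar_mill's y. 0 = at rest, pointing to +y and 35 degrees up; grows as the roller is pressed down; springs back when let go. Takes 2.5 to 4.5 N at the roller, gives way by 1.5 N between 0.33 and 0.53 and has clicked from 0.45 (16 mm down). End stop 0.87 (32 mm down), not to pass 0.82 (30 mm). The cam holds it near 0.6.
- switch_roller (a point): Centre of the small black roller on the free end of the roller arm: 18 mm thick, 10 mm wide (along jar_mill's x). At rest it is 84 mm above the bench at x -72, y -3 mm of jar_mill; it swings up to 8 mm towards +y as it goes down. Free from above while the guard is back.
- jar_centre (a point): Middle of the screw-lid jar, on its axis: 61 mm in diameter, 84 mm long, 0.15 to 0.29 kg, balanced about this point, lying on its side on the worktop in front of the sink. z = the jar's own axis from base to lid, level; the point is 30.5 mm up as it lies. Grasp across the body from above; the body (67 mm from the base) is the full 61 mm wide, the lid slightly narrower.
- powder_jar: The same jar: origin at the middle of its base, z along its axis towards the lid.
- tape_roll: Roll of label tape lying flat, 52 mm across, 19 high; origin under its centre. Bystander.
- stopper_1: Rubber stopper 32 mm across, 26 high; origin under its centre. Bystander.
- vial_1: Small glass vial with dark cap, 25 mm across, 50 high, behind the jar roller; origin under its centre. Bystander.
- vial_2: Small glass vial with pale cap, 25 mm across, 50 high, behind the jar roller; origin under its centre. Bystander.

How it is judged:
By the outcome, as a careful person would: the job done as asked, in the order asked, and still so for the second after the job is handed in, with the robot touching nothing.
It also fails if it takes over 58 s, if anything falls off the work surface, if the arm or the gripper's body presses on something with over 40 N, if the wrist force passes 120 N, or if a joint passes its speed limit or range.

## Working session

There is one attempt and no reset: what is moved stays moved. The work goes in short steps, each a Python script; the robot and the scene stay as the last script left them, time stands still between calls to the robot, and variables do not carry over. Pictures are saved under pics/ and viewed, about 8 in all and at most 12, crops included, and the job is handed in when it is done.

```bash
mkdir -p pics; ls
python3 - <<'E'
from workcell import env
import cv2,numpy as np
for n in("side","top"):
    cv2.imwrite(f"pics/{n}0.png",env.camera(n))
for n in("side","top","wrist"):
    p=env.camera_params(n); R=cv2.Rodrigues(np.array(p["rvec"]))[0]
    print(n,np.round(p["intrinsics"],1).tolist(),p["k1"],"C",-R.T@np.array(p["tvec"]).ravel(),"fwd",R[2])
print(env.current_clock(),env.current_position(),env.current_orientation())
E
```

```text
pics
side [[485.7, 0.0, 282.7], [0.0, 485.7, 211.7], [0.0, 0.0, 1.0]] -0.065697187490379 C [-0.10623917  0.51671795  1.11950347] fwd [ 0.49509923 -0.41244848 -0.76469798]
top [[449.3, 0.0, 273.9], [0.0, 449.3, 210.9], [0.0, 0.0, 1.0]] -0.09405570708733402 C [ 0.32093534 -0.04416102  1.35206317] fwd [ 0.18232833  0.01485008 -0.98312555]
wrist [[338.1, 0.0, 279.3], [0.0, 338.1, 214.6], [0.0, 0.0, 1.0]] -0.06820591126729354 C [ 0.3084868  -0.57686925  0.37337618] fwd [-0.2938174  -0.11066865 -0.9494334 ]
0.1 [ 0.23281074 -0.60594644  0.23001488] [-1.17856705e-03  9.83221106e-01  1.82413801e-01 -2.68697784e-04]
```

View pics/side0.png

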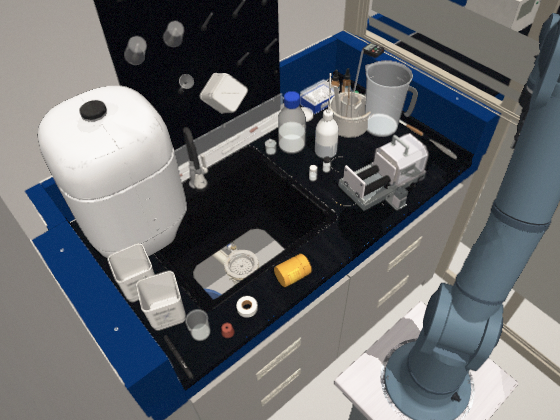

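View pics/top0.png

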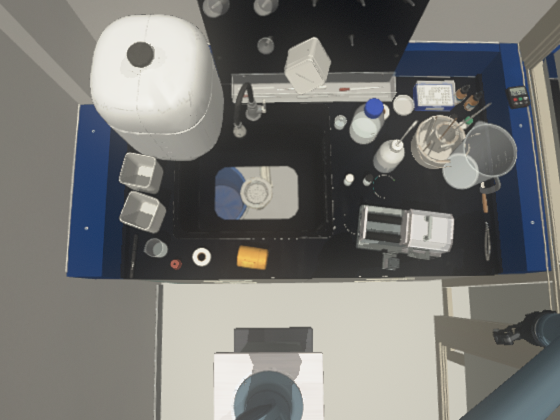

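Side view: orange jar at about (293,270), mill at about (385,172). Top view: jar (253,258), mill (405,230) with its +y to the left (world +y) and its switch (390,260) on the robot side. I'll write the helpers, get rough positions and take crops.

```bash
cat > h.py <<'E'
from workcell import env
import cv2,numpy as np
from scipy.spatial.transform import Rotation as Ro
def cam(n):
    p=env.camera_params(n)
    return dict(K=np.array(p["intrinsics"]),k1=p["k1"],R=cv2.Rodrigues(np.array(p["rvec"],float))[0],t=np.array(p["tvec"],float).ravel())
def ray(c,uv):
    d=cv2.undistortPoints(np.array([[uv]],float),c["K"],np.array([c["k1"],0,0,0,0.]))[0,0]
    return -c["R"].T@c["t"], c["R"].T@np.array([d[0],d[1],1])
def plane(c,uv,z):
    o,d=ray(c,uv); return o+d*(z-o[2])/d[2]
def proj(c,P):
    return cv2.projectPoints(np.array(P,float).reshape(-1,3),cv2.Rodrigues(c["R"])[0],c["t"],c["K"],np.array([c["k1"],0,0,0,0.]))[0][:,0]
def tri(obs):
    A=np.zeros((3,3));b=np.zeros(3);L=[]
    for c,uv in obs:
        o,d=ray(c,uv);d/=np.linalg.norm(d);M=np.eye(3)-np.outer(d,d);A+=M;b+=M@o;L.append((o,M))
    P=np.linalg.solve(A,b); return P,[float(np.linalg.norm(M@(P-o))) for o,M in L]
def down(yaw):  # tool z down, tool y axis at angle yaw from world x (mod pi)
    y=np.array([np.cos(yaw),np.sin(yaw),0]);z=np.array([0,0,-1.]);x=np.cross(y,z)
    return Ro.from_matrix(np.column_stack([x,y,z])).as_quat()[[3,0,1,2]]
def mm(*a): print(*[np.round(np.array(x)*1000,1).tolist() if not isinstance(x,str) else x for x in a])
E
cat .gitignore 2>/dev/null
python3 - <<'E'
from h import *
ob=[]
for n in("side","top"):
    im=cv2.imread(f"pics/{n}0.png");hsv=cv2.cvtColor(im,cv2.COLOR_BGR2HSV)
    m=cv2.inRange(hsv,(10,120,90),(28,255,255));cs=cv2.findContours(m,0,2)[0];c=max(cs,key=cv2.contourArea)
    r=cv2.minAreaRect(c);print(n,r,cv2.contourArea(c)); C=cam(n); ob.append((C,r[0])); mm(plane(C,r[0],.035))
    if n=="top":
        b=cv2.boxPoints(r); mm("box",*[plane(C,p,.0305) for p in b])
mm("jar",*tri(ob))
T=cam("top")
for uv in[(362,207),(358,247),(452,215),(448,254)]: mm(uv.__str__(),plane(T,uv,.06))
a=cv2.imread("pics/top0.png")[190:280,345:470];b=cv2.imread("pics/side0.png")[125:220,325:450]
c=cv2.imread("pics/top0.png")[235:280,160:285];d=cv2.imread("pics/side0.png")[245:290,235:360]
f=lambda x,y:np.hstack([cv2.resize(x,(400,int(x.shape[0]*3.2)),interpolation=2),cv2.resize(y,(400,int(x.shape[0]*3.2)),interpolation=2)])
cv2.imwrite("pics/crop1.png",np.vstack([f(a,b),f(c,d)]))
E
```

```text
side ((292.8000183105469, 269.60003662109375), (23.25510597229004, 35.7770881652832), 63.43495178222656) 744.5
[425.9, 43.2, 35.0]
top ((251.73997497558594, 257.3199768066406), (30.122753143310547, 21.07178497314453), 8.13010311126709) 574.0
[427.7, 42.3, 35.0]
box [404.2, 90.9, 30.5] [465.6, 82.2, 30.5] [451.9, -5.9, 30.5] [390.8, 3.3, 30.5]
jar [427.6, 42.2, 32.2] [0.4, 0.4]
(362, 207) [568.6, -282.9, 60.0]
(358, 247) [451.3, -266.0, 60.0]
(452, 215) [541.0, -549.0, 60.0]
(448, 254) [426.5, -528.0, 60.0]
```

View pics/crop1.png

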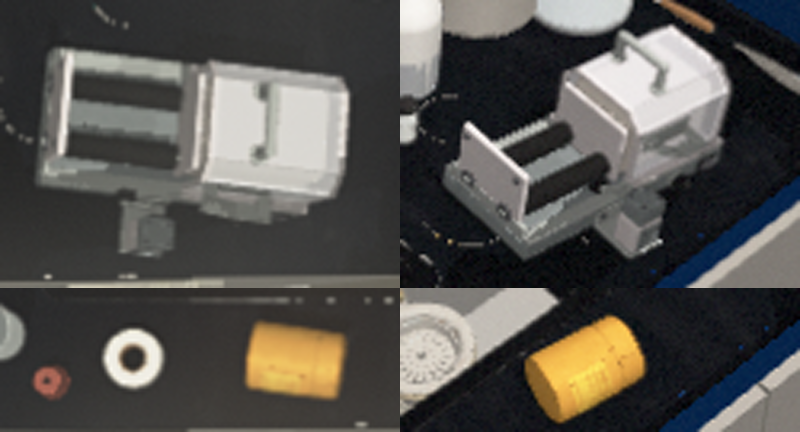

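Crops: the mill's free end plate is on the left and its rollers are visible. The guard is over the housing on the right with its handle bar, and the switch is at the lower side. The jar's lid is towards world -y. Next I'll move the wrist camera over the mill for two close views.

Run:
```python
from h import *
T=cam("top"); c=plane(T,(384.7,226.2),.06); mm("mill",c)
q=down(-.1)
f0=[]
for i,(dx,dy) in enumerate([(-.02,-.06),(.05,.06)]):
    env.move_ptp([c[0]+dx,c[1]+dy,.26],q); 
    C=cam("wrist"); np.save(f"pics/w{i}.npy",C,allow_pickle=True)
    im=env.camera("wrist"); cv2.imwrite(f"pics/w{i}.png",im)
    print(env.current_clock(),env.current_ft_force(),np.round(env.current_joint_pos(),2)); mm(env.current_position())
a=cv2.imread("pics/w0.png");b=cv2.imread("pics/w1.png")
```

```text
mill [510.8, -346.7, 60.0]
1.3917 [-0.17014953 -0.24741715 -0.62963035] [ 0.84  0.35 -0.26  1.59  0.1   1.22  0.45]
[488.4, -409.4, 259.5]
2.0583 [-0.03199186 -1.65917076  0.40222832] [ 0.67  0.34 -0.32  1.6   0.12  1.21  0.22]
[559.7, -288.9, 259.8]
```

View pics/w0.png

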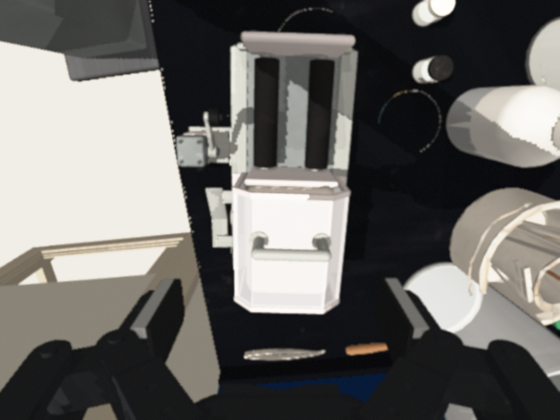

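View pics/w1.png

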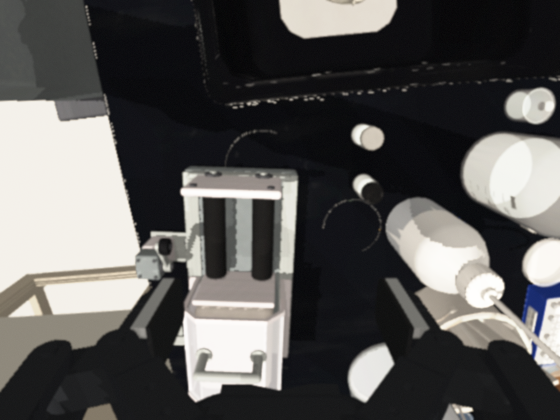

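w0: mill seen from above. The rollers are at (265,112) and (320,113), the handle bar at (290,254), the black switch roller at about (212,117) and the free plate along row 40. w1: rollers at (214,238) and (262,238), the switch roller at about (165,244). I'll enlarge both for precise pixels and run the roller masks.

Run:
```python
from h import *
a=cv2.imread("pics/w0.png");b=cv2.imread("pics/w1.png")
for n,im,(x0,y0,x1,y1) in(("w0",a,(240,52,345,180)),("w1",b,(192,195,286,285))):
    v=im.max(2); m=np.zeros_like(v); m[y0:y1,x0:x1]=(v[y0:y1,x0:x1]<70)*255
    for c in cv2.findContours(m,0,2)[0]:
        if cv2.contourArea(c)>300: print(n,"roller",cv2.minAreaRect(c),cv2.boundingRect(c))
A=cv2.resize(a[25:265,170:360],None,fx=2.1,fy=2.1,interpolation=2);B=cv2.resize(b[160:400,120:310],None,fx=2.1,fy=2.1,interpolation=2)
for I,(ox,oy) in((A,(170,25)),(B,(120,160))):
    for k in range(20,240,20):
        y=int(k*2.1);cv2.putText(I,str(oy+k),(0,y+3),0,.32,(0,255,255),1);cv2.line(I,(22,y),(28,y),(0,255,255),1)
        if k<190: cv2.putText(I,str(ox+k),(y-8,8),0,.32,(0,255,255),1);cv2.line(I,(y,10),(y,16),(0,255,255),1)
cv2.imwrite("pics/crop2.png",np.hstack([A,B]))
```

```text
w0 roller ((318.62200927734375, 113.71857452392578), (25.78404426574707, 110.22056579589844), 3.301865816116333) (305, 59, 30, 111)
w0 roller ((266.06036376953125, 111.9227523803711), (24.269845962524414, 110.0572738647461), 1.123302698135376) (254, 57, 26, 111)
w1 roller ((262.8818664550781, 239.46148681640625), (21.6367244720459, 79.33464813232422), 1.3639276027679443) (252, 200, 23, 80)
w1 roller ((214.5882568359375, 237.85296630859375), (80.28799438476562, 22.860506057739258), 88.49256896972656) (203, 198, 24, 81)
```

View pics/crop2.png

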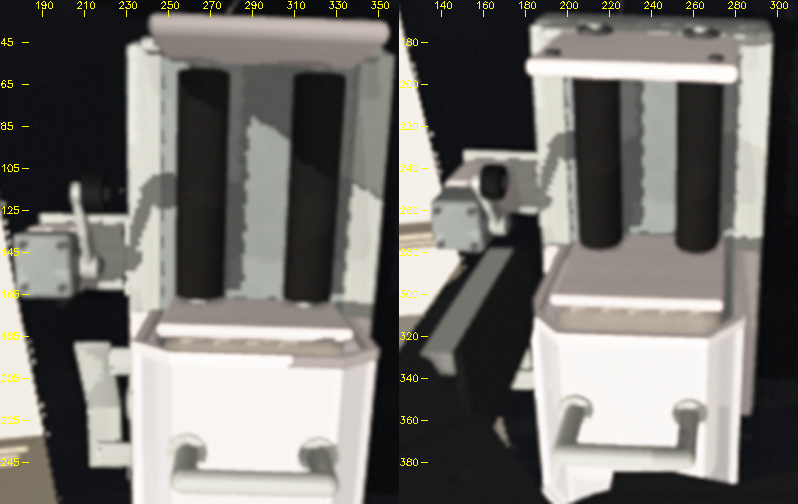

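Run:
```python
from h import *
C=[np.load(f"pics/w{i}.npy",allow_pickle=True).item() for i in(0,1)]
F=dict(hL=((251.9,253.1),(193.8,376.7)),hR=((330,255),(261,378.6)),rL=((265.2,166.9),(215.7,278)),rR=((316.2,168.8),(261.9,279.5)),
sw=((214.3,116.9),(165.2,246.2)),dL=((246.2,182.6),(192.4,302.9)),dR=((337.6,184.5),(274.3,305.7)),fL=((241.9,33.6),(181,191.9)),fR=((354.8,36.4),(281.4,195.2)))
P={}
for k,(u,v) in F.items():
    P[k],e=tri([(C[0],u),(C[1],v)]); mm(k,P[k],e)
pl=(P["fL"]+P["fR"])/2-(P["dL"]+P["dR"])/2; print("yaw y-axis",np.arctan2(-pl[0],pl[1]))
for a in("h","d","f","r"):
    d=P[a+"R"]-P[a+"L"]; print(a,"yaw x",np.arctan2(d[1],d[0]),np.linalg.norm(d))
# roller axis midline via plane z=.0595 top of rollers
for i,(l,r) in enumerate((((266.06,111.92),(318.6,113.7)),((214.6,237.85),(262.9,239.5)))):
    mm("mid",(plane(C[i],l,.055)+plane(C[i],r,.055))/2)
# fit with xy model
psi=np.arctan2(-pl[0],pl[1])
for w in (psi,):
    R=np.array([[np.cos(w),-np.sin(w)],[np.sin(w),np.cos(w)]])
    o=[P["sw"][:2]-R@[-.072,-.003], (P["fL"]+P["fR"])[:2]/2-R@[0,.058],(P["dL"]+P["dR"])[:2]/2-R@[0,-.056]]
    mm("origins",*o)
    h=R.T@((P["hL"]+P["hR"])[:2]/2-np.mean(o,0)); mm("handle local",h)
```

```text
hL [463.7, -440.8, 154.4] [0.4, 0.4]
hR [526.5, -449.8, 152.9] [0.5, 0.5]
rL [476.4, -389.4, 58.1] [0.3, 0.3]
rR [528.8, -397.2, 56.3] [0.6, 0.6]
sw [437.1, -333.9, 84.4] [0.2, 0.2]
dL [459.3, -394.0, 100.6] [0.6, 0.6]
dR [543.3, -404.9, 100.5] [0.4, 0.4]
fL [473.6, -272.5, 111.4] [0.1, 0.1]
fR [562.2, -283.9, 112.6] [0.8, 0.8]
yaw y-axis -0.1359748164795013
h yaw x -0.14309844346966105 0.06347508178964804
d yaw x -0.12952242747590012 0.08463117319955712
f yaw x -0.12856936760176627 0.08931909139552244
r yaw x -0.14921319506505684 0.05303572631765793
mid [509.0, -338.7, 55.0]
mid [509.5, -344.8, 55.0]
origins [508.9, -340.7] [510.0, -335.7] [508.9, -343.9]
handle local [0.2, -106.1]
```

Consistent: mill origin (509,-340) mm, yaw -0.136 rad, guard at about 0.121. Next, close views of the jar with the camera straight above it and then offset.

Run:
```python
from h import *
q=down(-.15); tx=np.array([.15,.99]); j=np.array([.4276,.0422])
ob=[]
for i,dx in enumerate((0,.11)):
    env.move_ptp([*(j-.081*tx+[dx,0]),.2],q)
    env.wait(.2); C=cam("wrist"); im=env.camera("wrist"); cv2.imwrite(f"pics/j{i}.png",im)
    m=cv2.inRange(cv2.cvtColor(im,cv2.COLOR_BGR2HSV),(8,110,60),(30,255,255)); m=cv2.morphologyEx(m,cv2.MORPH_CLOSE,np.ones((7,7)))
    c=max(cv2.findContours(m,0,2)[0],key=cv2.contourArea)
    r=cv2.minAreaRect(c); b=cv2.boxPoints(r); print(r,cv2.contourArea(c),cv2.boundingRect(c)); ob.append((C,r[0]))
    B=[plane(C,p,.045) for p in b]; mm("c",plane(C,r[0],.0305),"box@45",*[p[:2] for p in B])
    e=[B[1]-B[0],B[2]-B[1]]; e=max(e,key=np.linalg.norm); print("axis ang from y",np.arctan(-e[0]/e[1]),np.linalg.norm(e))
    mm("cam",-C["R"].T@C["t"])
mm(*tri(ob)); print(env.current_clock(),env.current_ft_force())
```

```text
((276.9999694824219, 100.49998474121094), (108.99998474121094, 71.99998474121094), 90.0) 7450.5 (241, 46, 73, 110)
c [427.7, 44.3, 30.5] box@45 [405.4, 90.9] [463.3, 82.0] [452.1, -6.1] [389.3, 3.5]
axis ang from y -0.12550321649009924 0.08887345574627517
cam [429.0, 41.2, 343.9]
((158.0888214111328, 121.74365234375), (106.65682983398438, 74.45317077636719), 85.91438293457031) 7283.5 (118, 70, 80, 106)
c [425.8, 43.6, 30.5] box@45 [406.5, 89.6] [469.5, 82.9] [456.6, -5.3] [387.9, 0.5]
axis ang from y -0.1449073910033767 0.08916109677683698
cam [536.8, 42.1, 343.1]
[427.8, 43.9, 36.0] [0.4, 0.4]
4.2083 [-0.44675949  0.42979819 -0.60096038]
```

View pics/j0.png

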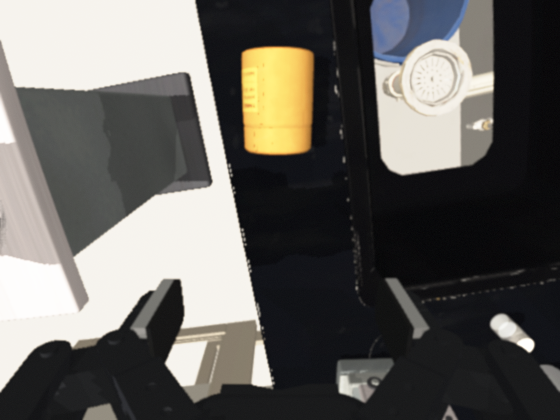

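The jar is at (427.7, 44) mm with its axis about parallel to the mill's; the picture shows it at (277,100) with the lid end at the bottom. Next I'll grasp, lift and carry it.

```bash
cat >> h.py <<'E'
O=np.array([.5093,-.3403]);W=-.136;QM=down(W)
RM=np.array([[np.cos(W),-np.sin(W)],[np.sin(W),np.cos(W)]])
def mp(x,y,z): return [*(O+RM@np.array([x,y])),z]
def ml(): p=np.array(env.current_position()); return np.r_[RM.T@(p[:2]-O),p[2]]
E
python3 - <<'E'
from h import *
q=down(-.14)
env.move_ptp([.4277,.044,.12],q)
print(env.movel([.4277,.044,.012],rate=.1,stop_force=8)); mm(env.current_position())
env.gripper_to(0.,30); print("w",env.current_grip_width())
f0=np.array(env.current_ft_force()); env.movel([.4277,.044,.10],rate=.1)
print("w",env.current_grip_width(),np.array(env.current_ft_force())-f0)
env.move_ptp(mp(0,0,.24),QM); env.wait(.2)
C=cam("wrist"); np.save("pics/c.npy",C,allow_pickle=True); cv2.imwrite("pics/carry.png",env.camera("wrist")); cv2.imwrite("pics/carryt.png",env.camera("top"))
print("w",env.current_grip_width(),env.current_ft_force(),env.current_clock()); mm(ml())
im=cv2.imread("pics/carry.png")
cv2.imwrite("pics/cc.png",im)
E
```

```text
False
[428.4, 44.1, 12.5]
w 0.7031025904243638
w 0.7033524976909247 [ 2.09794803 -0.0738841  -9.0001234 ]
w 0.701704180225185 [ 0.06190625  0.3749253  -1.80827097] 9.3167
[0.1, 1.1, 239.8]
```

View pics/cc.png

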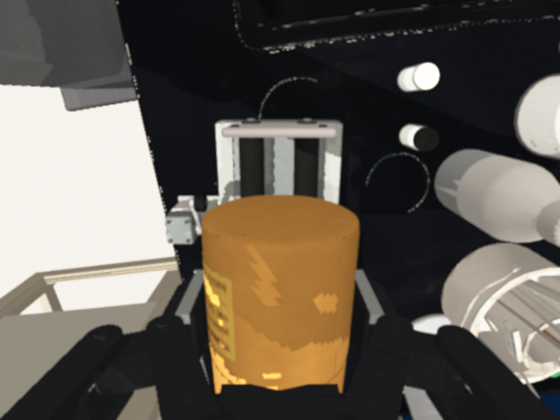

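Jar held straight and centred over the bay, with the base end face visible at rows ~196–245. I'll check its endways offset, then lower it.

Run:
```python
from h import *
C=np.load("pics/c.npy",allow_pickle=True).item()
im=cv2.imread("pics/carry.png"); print([int(x) for x in im[186:260:2,281].max(1)])
for uv,z in(((281,196),.228),((281,244),.289),((208,215),.2585),((357,218),.2585)):
    p=plane(C,uv,z); mm(str(uv),RM.T@(p[:2]-O))
```

```text
[175, 176, 175, 176, 163, 149, 149, 151, 152, 154, 155, 156, 156, 155, 156, 155, 156, 156, 155, 157, 158, 160, 161, 161, 163, 161, 158, 160, 168, 172, 178, 178, 178, 178, 176, 175, 175]
(281, 196) [1.2, 41.2]
(281, 244) [0.9, 42.6]
(208, 215) [-27.4, 41.7]
(357, 218) [30.8, 40.6]
```

Run:
```python
from h import *
env.movel(mp(0,.0005,.085),QM,rate=.12); env.wait(.2)
f0=np.array(env.current_ft_force())
print(env.movel(mp(0,.0005,.055),QM,rate=.02,stop_force=4)); mm(ml()); print(np.array(env.current_ft_force())-f0)
env.gripper_to(.88); env.wait(.2); mm(ml())
env.movel(mp(0,0,.20),rate=.15); env.wait(.2)
env.move_ptp(mp(-.02,-.05,.25),QM); env.wait(.2)
C=cam("wrist"); np.save("pics/p.npy",C,allow_pickle=True); im=env.camera("wrist"); cv2.imwrite("pics/placed.png",im)
s=cv2.resize(env.camera("side")[125:220,325:450],(560,425),interpolation=2)
cv2.imwrite("pics/pl.png",np.hstack([im[:300,130:430],cv2.resize(s,(395,300))]))
print(env.current_clock())
```

```text
True
[-0.8, 0.3, 62.1]
[-0.75726914  0.72368438  7.32336327]
[-2.3, 1.1, 60.5]
14.475
```

View pics/pl.png

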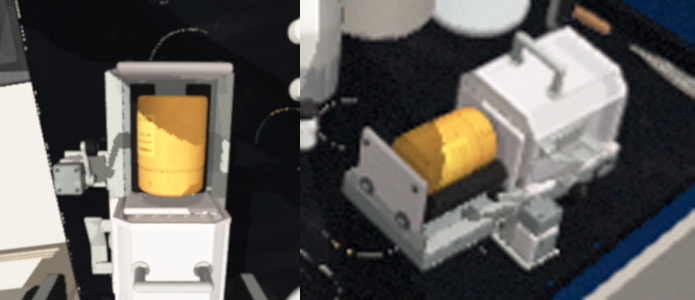

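Jar lies in the trough between the plates, and the guard is still back. Next, the switch: find contact first, then press in small steps.

Run:
```python
from h import *
X,Y=-.072,.001
env.gripper_to(0.); print("w",env.current_grip_width())
env.move_ptp(mp(X,Y,.13),QM); env.movel(mp(X,Y,.101),rate=.06); env.wait(.3)
f0=np.array(env.current_ft_force())
print(env.movel(mp(X,Y,.084),rate=.015,stop_force=1.8)); z0=ml()[2]; mm(ml()); print(np.array(env.current_ft_force())-f0)
if .086<z0<.099:
    for z in np.arange(.090,.0705,-.002):
        if z>z0-.001: continue
        env.movel(mp(X,Y,z),rate=.03); env.wait(.12); print(round(ml()[2]*1000,1),np.round(np.array(env.current_ft_force())-f0,2))
print(env.current_clock())
cv2.imwrite("pics/press.png",env.camera("side"))
```

```text
w -0.0021504534084647122
True
[-72.1, 1.2, 92.3]
[ 0.83357324 -1.99861766  3.21889984]
90.1 [-0.1  -0.69  4.77]
88.0 [ 0.29 -0.36  4.26]
86.0 [0.18 0.05 5.14]
84.2 [-0.27 -1.53  5.38]
82.2 [ 0.73 -0.75  5.2 ]
80.1 [ 1.06 -0.52  4.86]
78.0 [ 0.75 -1.15  4.41]
75.9 [ 0.82 -1.05  3.26]
73.9 [ 0.57 -0.61  3.74]
72.0 [ 0.79 -1.38  3.23]
21.05
```

Contact at 92.3 mm. The force peaked at 5.4 N and fell to 3.3 N past ~17 mm, which is the click, and the press stopped 21 mm down. Releasing and checking that it springs back.

Run:
```python
from h import *
X,Y=-.072,.001
env.movel(mp(X,Y,.101),rate=.06); env.wait(.3); print(env.current_ft_force())
env.movel(mp(X,Y,.20),rate=.2)
env.move_ptp(mp(-.02,-.135,.22),QM); env.wait(.3)
C=cam("wrist"); im=env.camera("wrist"); cv2.imwrite("pics/rel.png",im)
print(proj(C,[mp(-.072,-.003,.084),mp(-.072,.004,.062),mp(0,-.106,.15)]))
u,v=proj(C,[mp(-.072,-.003,.084)])[0].astype(int)
f=lambda I:cv2.resize(I,(399,400),interpolation=2)
cv2.imwrite("pics/rel2.png",np.hstack([f(im[max(0,v-50):v+50,u-50:u+50]),f(im[:,70:490])]))
print(env.current_clock())
```

```text
[0.08809733 0.37973101 0.8630332 ]
[[210.38198703  36.67810232]
 [215.248696    32.50874459]
 [309.52747249 190.17595545]]
23.6667
```

View pics/rel2.png

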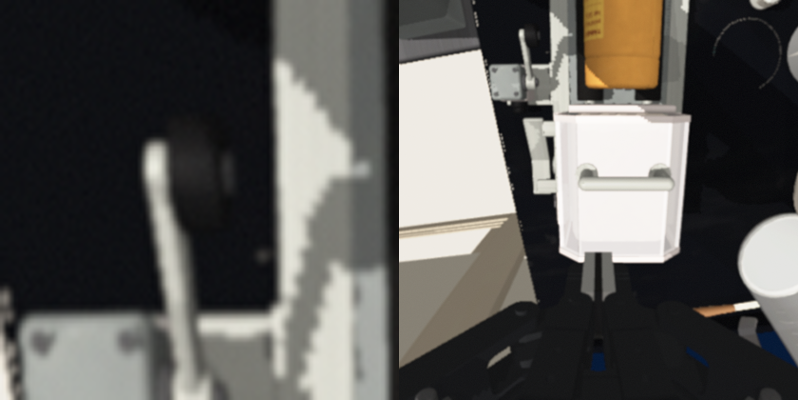

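The roller shows at (209,37), against (210,37) predicted for rest, so it has sprung fully back. The handle is at row 192, as predicted. Now I'll push the guard home from behind the handle.

Run:
```python
from h import *
env.move_ptp(mp(0,-.14,.20),QM); env.movel(mp(0,-.14,.140),rate=.1,stop_force=10); env.wait(.2)
f0=np.array(env.current_ft_force()); L=lambda:(mm(ml()),print(np.round(RM.T@(np.array(env.current_ft_force())-f0)[:2],2)))
L(); print(env.movel(mp(0,-.015,.140),rate=.05,stop_force=16)); L()
env.wait(.2); L()
print(env.movel(mp(0,.015,.140),rate=.02,stop_force=12)); L()
print(env.current_clock())
```

```text
[0.7, -140.4, 141.2]
[0. 0.]
False
[0.0, -13.7, 140.0]
[-0.15 -1.53]
[0.3, -14.1, 140.1]
[-0.01 -0.61]
True
[-0.5, -2.1, 139.7]
[ 1.54 -1.81]
28.65
```

Run:
```python
from h import *
env.movel(mp(0,-.03,.140),rate=.08); env.movel(mp(0,-.03,.20),rate=.15)
env.move_ptp(mp(-.02,-.06,.25),QM); env.wait(.3)
C=cam("wrist"); np.save("pics/g.npy",C,allow_pickle=True); im=env.camera("wrist"); cv2.imwrite("pics/guard.png",im)
for y in(.0,.01,.015): print(y,proj(C,[mp(-.028,y,.15),mp(.028,y,.15)]).round(1).tolist())
s=env.camera("side"); cv2.imwrite("pics/sideg.png",s)
A=im[20:230,180:380]; A=cv2.resize(A,(400,420),interpolation=2)
for k in range(20,210,20): cv2.putText(A,str(20+k),(0,2*k+4),0,.35,(0,255,255),1)
for k in range(20,200,20): cv2.putText(A,str(180+k),(2*k-8,8),0,.35,(0,255,255),1)
cv2.imwrite("pics/g2.png",np.hstack([A,cv2.resize(s[125:230,325:425],(400,420),interpolation=2)]))
print(env.current_clock())
```

```text
0.0 [[268.3, 137.4], [347.8, 137.8]]
0.01 [[268.2, 122.8], [348.6, 123.3]]
0.015 [[268.2, 115.4], [349.1, 115.9]]
30.4333
```

View pics/g2.png

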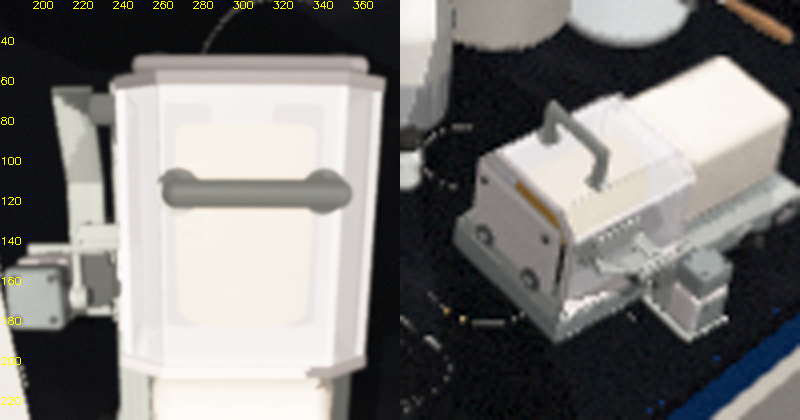

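The guard covers the jar, the bar is at row ~116.5 (home predicts 115.6), and the cam covers the switch arm. One firm confirming push against the end stop, then retreat.

Run:
```python
from h import *
env.move_ptp(mp(0,-.03,.20),QM); env.movel(mp(0,-.03,.140),rate=.1,stop_force=10); env.wait(.2)
f0=np.array(env.current_ft_force())
print(env.movel(mp(0,.02,.140),rate=.02,stop_force=18)); mm(ml()); print(RM.T@(np.array(env.current_ft_force())-f0)[:2]); env.wait(.3); mm(ml()); print(RM.T@(np.array(env.current_ft_force())-f0)[:2])
env.movel(mp(0,-.03,.140),rate=.08); env.movel(mp(0,-.03,.20),rate=.15)
env.move_ptp(mp(-.02,-.06,.25),QM); env.wait(.4)
a=cv2.imread("pics/guard.png");b=env.camera("wrist"); cv2.imwrite("pics/guard2.png",b)
C=cam("wrist"); print(proj(C,[mp(-.028,.015,.15),mp(.028,.015,.15)]).round(1).tolist())
for i in(a,b):
    g=cv2.cvtColor(i,6)[95:140,290:320].mean(1); d=np.clip(200-g,0,None); print("bar row",95+(d*np.arange(45)).sum()/d.sum())
env.move_ptp(mp(-.1,-.1,.35),QM) ; env.wait(1); print(env.current_clock(),env.current_ft_force())
cv2.imwrite("pics/end.png",env.camera("top")); s=env.camera("side"); cv2.imwrite("pics/ends.png",s)
A=cv2.imread("pics/end.png"); cv2.imwrite("pics/end2.png",np.hstack([A[60:300,120:480],cv2.resize(s[120:230,320:440],(262,240),interpolation=2)]))
```

```text
True
[-0.5, -2.2, 139.8]
[ 0.02715188 -1.58864199]
[-0.8, -2.1, 139.5]
[-0.89468977 -1.38572453]
[[267.6, 114.0], [348.3, 114.4]]
bar row 116.5256944179116
bar row 115.54466363948563
37.275 [ 0.45742229 -0.61746201 -0.11650557]
```

View pics/end2.png

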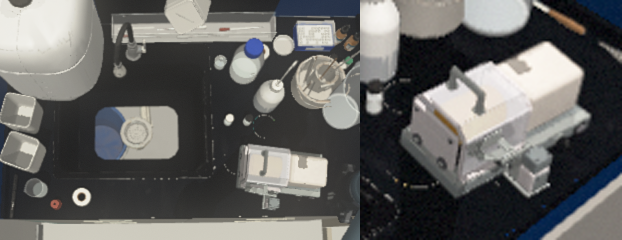

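Both pushes stopped at the same place (-2.1 and -2.2 mm), so that is the end stop. The bar is within 1 mm of home, and the bystanders look undisturbed. Handing in.

```bash
python3 -c "
from h import *
env.sign_off(); print(env.current_clock())"
```

```text
the job is handed in; nothing more can be done
the job is handed in; nothing more can be done
```

The jar roller is ready to run and the job is handed in. The clock read 37.3 s at the last check before hand-in, against the 58 s limit.

- **Jar:** I lowered it into the trough until it touched at about 7 N. It lies between the bearing plates with its lid towards the drive housing.
- **Switch:** With the guard at about 0.121 m, I pressed the roller arm about 21 mm down. The force rose to 5.4 N and fell to 3.3 N past about 17 mm, which I took as the click. After release, the roller showed within about 1 pixel of its rest position.
- **Guard:** I pushed it from behind the handle, and it hit the end stop. A second, firmer push stopped at the same place, within 0.1 mm. The camera puts the handle bar within 1 mm of fully home.
- **Other things on the bench:** The tape roll, stopper and vials look unmoved in the last top view.

**Checks that disagreed or were weak:**
- The force readings while pushing the guard were only 0.6 to 1.8 N, below the expected 2 to 7 N. I took them after each move had stopped.
- The two bearing plates measured 122 mm apart, not the stated 114 mm, probably because I picked the edges imprecisely.
- With the guard home, I did not measure the switch arm's angle directly. That it is held in follows from the guard's position.

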